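# Clamp a separation column in its holder

### The job

Clamp the column into its holder using only a finger: push the yellow tab to swing the clamp strap over the column until it meets its stop, and after that push the red cam lever all the way down, so that the rubber pad presses on the column. Grasp and lift nothing, leave the lever up until the strap is over, and do not disturb the column, the wrench or the amber bottle.

Things in the scene. Friction and masses are not known exactly. Their poses are not given: they have to be found in the camera images.
- holder: column holder bolted to the bench: aluminium base plate 130 x 150 x 12 mm, two blue saddles that carry the column 30 mm above the bench (tops at 40 mm), a dark steel clamp post 35 mm behind the origin (-x) and a thin steel stop pin 58 mm high. Origin on the bench, under the middle of the plate (2.5 mm off); +z up, +x from the post towards the column, y along the column
- clamp_pivot (a point): point on the upright axis of the clamp post about which strap and lever together swing, 61 mm above the bench (mid-height of the strap bar while the lever is up)
- clamp_strap (a joint): swing of the clamp strap about the post, rad: 0 = over the column against its stop (strap along the holder's +x), grows anticlockwise seen from above, to 1.75 (about along the holder's +y, clear of the column). It starts at 1.0 to 1.65, turns stiffly (about 1 N at the tab) and stays where it is left
- strap_tab (a point): centre of the yellow upright tab on the strap's free end, 92 mm from the post's axis and 78 mm above the bench (lever up). The tab is 32 mm long along the strap, 7 mm thick in the direction of swing, and stands from 65 to 93 mm above the bench; the steel bar below it is 24 mm wide and 8 mm thick. Besides strap and post nothing on the holder is higher than 58 mm (the stop pin; the column is 47 mm), so a fingertip 68 to 78 mm above the bench sweeps freely over the column
- lever_pivot (a point): axis of the cam lever on top of the post, 82 mm above the bench; the axis runs level, across the strap, in a fork whose top is at 91 mm
- lever_knob (a point): centre of the red ball, 18 mm across, at the end of the red cam lever, 60 mm from lever_pivot. The lever swings in the upright plane along the strap, outward on the side of the post away from the tab
- clamp_lever (a joint): angle of the cam lever, rad: 0 = up, leaning 0.5 rad from the vertical away from the tab; grows as it is pushed outward and down; 1.1 = fully down on its stop, about level, the ball then some 80 mm above the bench. It starts at 0 to 0.2, needs about 2 N across it at the ball and stays where it is left. Pushing it down lowers strap bar, tab and pad by 8 mm. With the strap over, the lever falls outward to the holder's -x side
- clamp_pad: black rubber pad on a spring under the strap bar, 13 mm across; its centre line is 55 mm from the post's axis. Its origin lies on the post's axis, not at the pad: use it only as the name of the pad. It presses the column with a few newtons once the strap is over and lever down
- column: steel separation column with a blue band, 128 mm long along its y, hex ends 20 mm wide and 17 mm high, tube 10 mm thick, lying loose in the saddles along the holder's y, 20 mm in front (+x) of the holder's origin; its own origin is the middle of its underside. Stays where it is
- wrench: loose open-ended wrench 149 x 25 x 6 mm lying on the bench beside the holder; origin at the middle of its underside. Bystander
- amber_bottle: loose small amber bottle with a white cap, 48 mm across, 86 mm high, standing beside the holder; origin at the centre of its underside. Bystander

How it is judged:
By the outcome, as a careful person would: the job done as asked, in the order asked, and still so for the second after the job is handed in, with the robot touching nothing.
It also fails if it takes over 50 s, if anything falls off the work surface, if the arm or the gripper's body presses on something with over 40 N, if the wrist force passes 120 N, or if a joint passes its speed limit or range.

### The arm

A 6-joint arm with a two-finger parallel gripper is mounted at the origin on a cart in front of the work surface, level with it; the furniture and walls round the work are solid. World frame = base frame: x ahead of the robot, y to its left, z up, the work surface at z = 0. Lengths are in m, angles in degrees, forces in N, time in s.
With the tool pointing down it reaches from about 0.3 to 0.75 m from the base axis. Payload 8.5 kg.
Tool frame: the origin (TCP) lies between the finger pads; the fingertips stand 19 mm ahead of it and the grasp point (between the pads) is the TCP; z points along the fingers, y is the line along which they close (so a half turn about z gives the same grasp; the last joint's range is limited). The gripper opens to 85 mm and grips with 20 to 120 N. Pads are 22 mm wide; open, the fingers measure 114 mm over their backs; the gripper's body (76 mm by 85 mm) begins 54 mm behind the grasp point. The pads swing forward as they close: fully open they stand 13 mm farther back than shut.
Start: joints at [63.581, 21.807, 74.336, -0, 83.858, -12.336], TCP at [0.134, 0.533, 0.25] pointing down, gripper open.
Joint ranges: [-178.18, 178.18], [-50.72, 133.34], [12.68, 142.11], [-81.47, 261.47], [9.98, 163.14], [-165.26, 165.26]. Speed limits (degrees/s): [136.94, 136.94, 180, 180, 180, 180].

### API

Orientations are given as a 3x3 rotation matrix whose columns are the frame's x, y, z axes.
In Python, from rig import env, optics gives the robot as it stands.
- The arm moves only by the tool arm_command, never from a script. Its argument "commands" is one flat list of numbers, 7 for each row, row after row: the closure, from -1 (fully open) to 1 (shut), so that 0 is half open, then the shift along the tool's x, y, z as a fraction of full scale, then the turn, a rotation vector about the tool's x, y, z as a fraction of full scale. A call has 1 to 12 rows; each row is the pose to reach, as a shift and turn from the pose commanded when the call began, along the tool's axes at that moment; what a row does not reach only later rows make up. Full scale, the value 1, is 500 mm for a shift and 120 degrees for a turn. A row lasts 1/12 s, in which the tool goes at most 41.7 mm and 7.16 degrees, less where a joint would pass 70% of its speed; a pose out of reach is approached as far as the arm can. A call with a number of a shift or a turn outside -1 to 1 is refused whole. A call with a gripper value outside its range is refused whole. The fingers move at their own pace and stop on an object; "newtons" is the grip in N (left out, the last holds). Time passes only in rows, so rows that repeat a pose let the fingers close. It gives the time, the measured TCP pose, the force, the opening and the grip force at its end, in the units of the state.
- env.observe(): the state, without advancing time (a new reading comes with each control period).
- optics.get_image(name): name is "scene" or "top" or "wrist"; returns a dict with "image" (384x512x3 uint8, red, green, blue), "intrinsics" (3x3 intrinsics, pixels), "origin" and "orientation" of the camera in the world; the wrist camera has in their place "tool_from_camera" (4x4, takes a point from camera to tool coordinates, whose origin is the TCP and whose axes are the flange's). Camera axes: x right, y down, z forward; pixel columns grow to the right and rows downward; lengths in m; the calibration is good to about 2 mm. A picture is of the moment at which its call begins: read the wrist's pose just before it. There is no depth.
- env.close_job(): hands the job in; it is judged then, once.
The state is a dict: "time_s": time; "q": joint angles; "qvel": joint speeds; "joint_efforts": joint torques, N m; "position": TCP position; "tool_rot": TCP orientation; "ft_force": force on the tool from outside, world axes, zero at the start; "wrist_torque": the same for the moment, N m; "grip_width": finger opening in m; "gripper_force": force on a finger pad.
Only numpy, scipy, OpenCV 4.12 (cv2) and the standard library are available. Lean on these libraries where they do the work, as an engineer would, in place of code of your own. Each camera call takes 0.05 s, during which the arm holds its last target. There are 200 camera calls.

## Working session

There is one attempt and no reset: what is moved stays moved. The work goes in short steps, Python scripts to look and compute and a tool call to move; the robot and the scene stay as the last step left them, time stands still between calls to the robot, and variables do not carry over. Pictures are saved under pics/ and viewed, at most 10 in all, crops included, and the job is handed in when it is done.

Besides the shell and the picture viewer there is one more tool, called as name(argument=value, ...), one argument or row to a line, values as JSON. arm_command: Moves the arm, as the interface text tells. Shift numbers are shares of 500 mm and turn numbers shares of 120 degrees, none past 1 either way. Its arguments: {"type":"object","properties":{"commands":{"type":"array","items":{"type":"number"}},"newtons":{"type":"number"}},"required":["commands"]}

```bash
mkdir -p pics
cat > h.py <<'E'
import numpy as np, cv2, json
from rig import env, optics
def snap(name,tag):
    s=env.observe(); d=optics.get_image(name)
    cv2.imwrite(f'pics/{tag}.png',d['image'][:,:,::-1])
    K=np.array(d['intrinsics'])
    if name=='wrist':
        T=np.array(d['tool_from_camera']); R=np.array(s['tool_rot'])
        o=np.array(s['position'])+R@T[:3,3]; A=R@T[:3,:3]
    else: o=np.array(d['origin']);A=np.array(d['orientation'])
    np.savez(f'pics/{tag}.npz',K=K,o=o,A=A,im=d['image']); return d['image'],K,o,A
def ray(K,A,p):
    v=A@np.linalg.inv(K)@np.array([p[0],p[1],1.]); return v/np.linalg.norm(v)
def onz(K,o,A,p,z):
    v=ray(K,A,p); return o+v*(z-o[2])/v[2]
def cross(a,b):
    # a,b=(o,v): midpoint, gap
    (o1,v1),(o2,v2)=a,b
    t=np.linalg.lstsq(np.c_[v1,-v2],o2-o1,rcond=None)[0]
    p,q=o1+v1*t[0],o2+v2*t[1]; return (p+q)/2,np.linalg.norm(p-q)
def blobs(im,lo,hi,amin=15):
    hsv=cv2.cvtColor(im,cv2.COLOR_RGB2HSV); m=cv2.inRange(hsv,lo,hi)
    n,l,st,c=cv2.connectedComponentsWithStats(m)
    return [(st[i].tolist(),c[i].round(1).tolist()) for i in range(1,n) if st[i,4]>=amin]
E
python3 - <<'E'
from h import *
ims=[]
for n in('scene','top'):
    im,K,o,A=snap(n,n+'0'); ims.append(im); print(n,o.round(3),A[:,2].round(2))
    print('Y',blobs(im,(22,120,120),(34,255,255))); print('R',blobs(im,(0,150,90),(6,255,255)),blobs(im,(174,150,90),(180,255,255)))
    print('B',blobs(im,(100,120,60),(125,255,255)))
s=env.observe();print(np.array(s['tool_rot']).round(3))
E
```

```text
scene [ 0.224 -0.608  0.677] [ 0.38  0.63 -0.68]
Y []
R [([224, 157, 6, 5, 25], [226.4, 159.0]), ([346, 313, 4, 4, 15], [347.6, 314.4])] []
B [([465, 57, 47, 32, 321], [495.8, 75.5]), ([209, 93, 12, 9, 74], [214.4, 96.2]), ([128, 129, 53, 31, 669], [154.3, 145.5]), ([240, 160, 4, 8, 15], [241.4, 163.2]), ([228, 164, 11, 10, 62], [232.4, 169.2]), ([248, 184, 16, 16, 100], [254.8, 192.8]), ([249, 317, 4, 5, 18], [250.5, 319.2]), ([352, 320, 5, 5, 17], [354.2, 322.0]), ([182, 331, 9, 17, 21], [186.4, 339.0])]
top [ 0.525 -0.078  0.96 ] [ 0.03  0.04 -1.  ]
Y []
R [([218, 210, 15, 7, 63], [226.1, 212.7])] []
B [([144, 0, 12, 3, 25], [149.7, 0.7]), ([100, 2, 12, 5, 40], [105.4, 4.0]), ([95, 5, 24, 20, 339], [107.0, 14.9]), ([83, 24, 24, 24, 437], [94.7, 35.6]), ([352, 134, 11, 4, 25], [357.3, 135.2]), ([90, 149, 15, 15, 169], [96.7, 156.2]), ([196, 178, 8, 6, 22], [199.3, 179.5]), ([240, 180, 7, 4, 17], [243.1, 181.6]), ([195, 191, 8, 3, 22], [198.5, 192.0]), ([239, 193, 7, 4, 24], [242.0, 194.5]), ([98, 214, 35, 58, 964], [115.7, 241.8])]
[[-0.97   0.243 -0.001]
 [ 0.243  0.97  -0.001]
 [ 0.    -0.001 -1.   ]]
```

View pics/scene0.png

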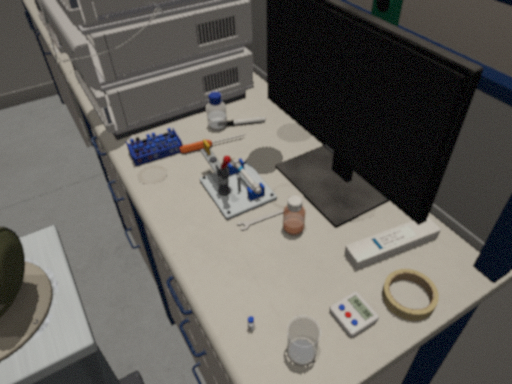

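View pics/top0.png

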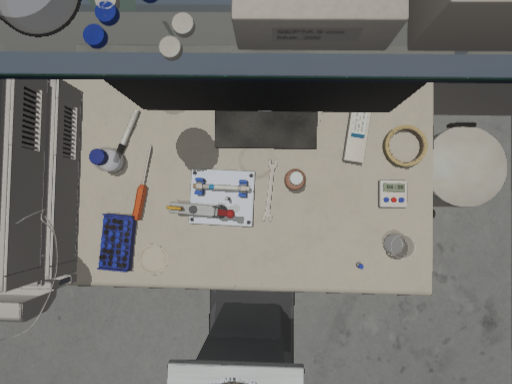

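The top view shows the holder plate around (222,198), the column along row 187 (columns 195–250), the tab at about (175,208), the red knob at about (230,213), the wrench at (270,190) and the amber bottle at (295,179). The strap lies along about +y. Next I'll enlarge this and measure.

Run:
```python
from h import *
t=np.load('pics/top0.npz');s=np.load('pics/scene0.npz')
a=cv2.resize(t['im'][160:240,150:310],None,fx=5,fy=5,interpolation=cv2.INTER_CUBIC)
cv2.imwrite('pics/topc.png',a[:,:,::-1])
b=cv2.resize(s['im'][130:225,185:315],None,fx=6,fy=6,interpolation=cv2.INTER_CUBIC)
cv2.imwrite('pics/scenec.png',b[:,:,::-1])
for n,d in(('top',t),('scene',s)):
    print(n,'Y',blobs(d['im'],(15,110,90),(30,255,255),6),'R',blobs(d['im'],(0,150,60),(6,255,255),20),blobs(d['im'],(170,130,60),(180,255,255),6))
```

```text
top Y [([167, 206, 14, 4, 43], [173.5, 207.6])] R [([218, 210, 15, 7, 63], [226.1, 212.7])] []
scene Y [([203, 140, 7, 8, 41], [205.9, 143.7])] R [([222, 157, 8, 10, 36], [225.6, 160.4])] [([222, 165, 4, 3, 7], [223.4, 166.0])]
```

View pics/topc.png

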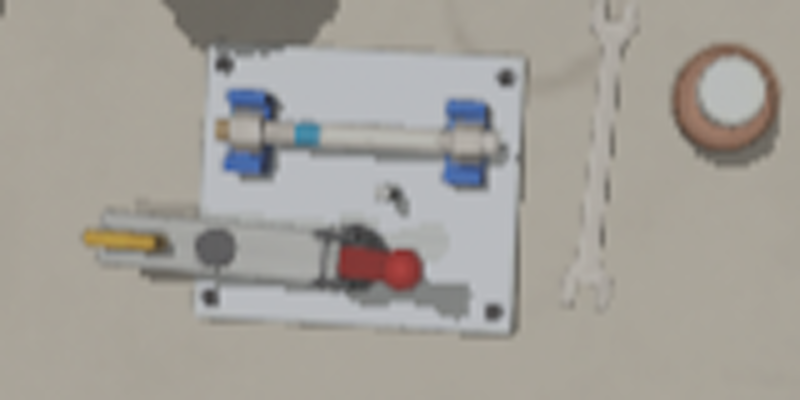

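View pics/scenec.png

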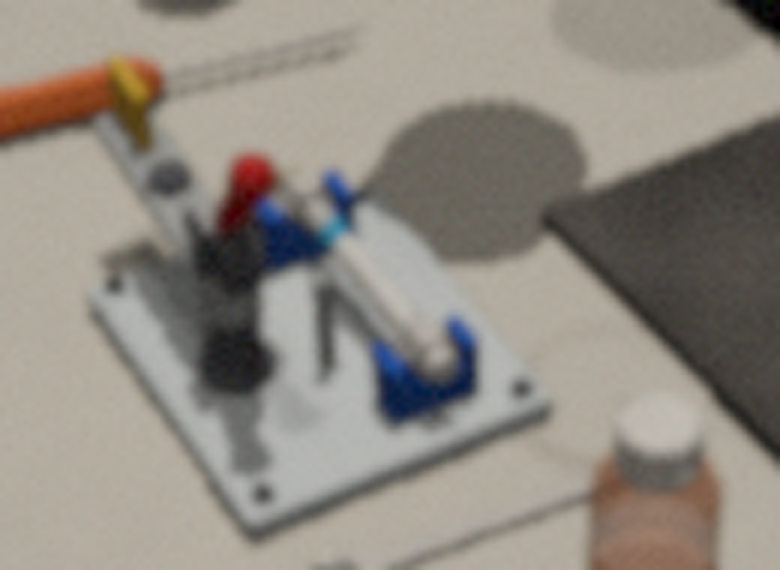

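The top crop gives the tab at (174,208.1), the knob at (230.6,214), and plate corners at crop (208,45), (526,58), (516,335), (195,318). The scene crop shows the knob at about (253,175) and the tab at about (130,102).

Run:
```python
from h import *
t=np.load('pics/top0.npz');s=np.load('pics/scene0.npz')
P=lambda x,y:(150+x/5-.4,160+y/5-.4)
S=lambda x,y:(185+x/6-.4,130+y/6-.4)
T=lambda p,z:onz(t['K'],t['o'],t['A'],p,z)
C=np.array([T(P(*c),.012) for c in((208,45),(526,58),(516,335),(195,318))]);O=C.mean(0)
print(C.round(4),O.round(4)); ey=(C[0]+C[3]-C[1]-C[2]);ey/=np.linalg.norm(ey);ex=np.array([ey[1],-ey[0],0]);print('ex',ex.round(3),'sizes',[np.linalg.norm(C[i]-C[i-1]).round(4) for i in range(4)])
post=O-.035*ex;print('post',post.round(4))
for n,p,q,z in(('tab',(120,241),(130,102),.078),('knob',(403,270),(253,175),.13)):
    a=T(P(*p),z);b,g=cross((t['o'],ray(t['K'],t['A'],P(*p))),(s['o'],ray(s['K'],s['A'],S(*q))));print(n,a.round(4),b.round(4),g.round(4))
    d=b-post;print('  r',np.hypot(*d[:2]).round(4),'ang',np.arctan2(d[:2]@ey[:2],d[:2]@ex[:2]).round(3))
print('wrench',T(P(600,150),.003),'bottle',T(P(728,95),.08),'stop pin',T(P(385,195),.058), 'driver',T((140,203),.03))
```

```text
[[ 0.6043  0.111   0.012 ]
 [ 0.6007 -0.0379  0.012 ]
 [ 0.4723 -0.0358  0.012 ]
 [ 0.4769  0.1138  0.012 ]] [0.5386 0.0377 0.012 ]
ex [ 1.    -0.028  0.   ] sizes [np.float64(0.1275), np.float64(0.1489), np.float64(0.1285), np.float64(0.1497)]
post [0.5036 0.0387 0.012 ]
tab [0.5129 0.1341 0.078 ] [0.5131 0.1348 0.0745] 0.0007
  r 0.0965 ang 1.499
knob [0.5041 0.0054 0.13  ] [0.504  0.0053 0.131 ] 0.0003
  r 0.0334 ang -1.529
wrench [ 0.55891697 -0.07304352  0.003     ] bottle [ 0.5808116  -0.12795005  0.08      ] stop pin [0.53530174 0.02131323 0.058     ] driver [0.52170143 0.22373489 0.03      ]
```

```bash
cat >> h.py <<'E'
from scipy.spatial.transform import Rotation as Ro
def rows(wps,close=1):
    """wps: (x,y,z,yaw deg of tool x), tool down -> rows relative to the present pose"""
    s=env.observe();R=np.array(s['tool_rot']);p=np.array(s['position'])
    for x,y,z,w in wps:
        c,n=np.cos(np.radians(w)),np.sin(np.radians(w))
        G=np.array([[c,n,0],[n,-c,0],[0,0,-1.]])
        d=R.T@(np.array([x,y,z])-p)/.5; r=Ro.from_matrix(R.T@G).as_rotvec(degrees=True)/120
        print([close]+d.round(3).tolist()+r.round(3).tolist())
E
python3 - <<'E'
from h import *
rows([(.14,.33,.25,174),(.30,.2,.25,174),(.465,.132,.2,174),(.465,.132,.091,174)])
E
```

```text
[1, -0.111, -0.391, 0.0, -0.001, -0.0, -0.067]
[1, -0.485, -0.566, 0.0, -0.001, -0.0, -0.067]
[1, -0.838, -0.617, 0.1, -0.001, -0.0, -0.067]
[1, -0.838, -0.617, 0.318, -0.001, -0.0, -0.067]
```

arm_command(
  commands=[1,-0.11,-0.39,0,0,0,-0.067,1,-0.11,-0.39,0,0,0,-0.067,1,-0.11,-0.39,0,0,0,-0.067,1,-0.11,-0.39,0,0,0,-0.067,1,-0.11,-0.39,0,0,0,-0.067,1,-0.11,-0.39,0,0,0,-0.067,1,-0.485,-0.566,0,0,0,-0.067,1,-0.485,-0.566,0,0,0,-0.067,1,-0.485,-0.566,0,0,0,-0.067,1,-0.485,-0.566,0,0,0,-0.067,1,-0.485,-0.566,0,0,0,-0.067,1,-0.485,-0.566,0,0,0,-0.067],
)

```text
time_s: 1.1
position: [0.305, 0.1963, 0.2503]
tool_rot: [[-0.994, 0.113, 0.002], [0.113, 0.994, -0.001], [-0.002, -0.001, -1.0]]
ft_force: [-1.1, 0.9, 0.0]
grip_width: 0.0001
gripper_force: 0.0
```

Run:
```python
from h import *
rows([(.462,.132,.2,174),(.462,.132,.091,174)])
```

```text
[1, -0.326, -0.092, 0.101, -0.0, 0.001, -0.004]
[1, -0.326, -0.092, 0.319, -0.0, 0.001, -0.004]
```

arm_command(
  commands=[1,-0.325,-0.092,0.1,0,0,0,1,-0.325,-0.092,0.1,0,0,0,1,-0.325,-0.092,0.1,0,0,0,1,-0.325,-0.092,0.1,0,0,0,1,-0.325,-0.092,0.1,0,0,0,1,-0.325,-0.092,0.318,0,0,0,1,-0.325,-0.092,0.318,0,0,0,1,-0.325,-0.092,0.318,0,0,0,1,-0.325,-0.092,0.318,0,0,0,1,-0.325,-0.092,0.318,0,0,0],
)

```text
time_s: 1.93
position: [0.4566, 0.1375, 0.0912]
tool_rot: [[-0.994, 0.105, -0.002], [0.105, 0.994, -0.0], [0.002, -0.0, -1.0]]
ft_force: [-0.1, -0.2, 1.1]
grip_width: 0.0003
gripper_force: 0.0
```

Run:
```python
from h import *
im,*_=snap('wrist','w1')
t=snap('top','t1')[0]; a=cv2.resize(t[160:240,130:290],None,fx=5,fy=5,interpolation=cv2.INTER_CUBIC)
w=cv2.resize(im,(800,600))
cv2.imwrite('pics/j1.png',np.vstack([a[:,100:700],cv2.resize(im,(267,200)).repeat(1,0) if 0 else np.pad(cv2.resize(im,(267,200)),((0,0),(0,333),(0,0)))])[:,:,::-1])
s=env.observe();print(s['position'],s['ft_force'],s['time_s'])
```

```text
[0.45778495 0.13747663 0.09301269] [0.77266209 0.08340044 1.01102637] 2.0333
```

View pics/j1.png

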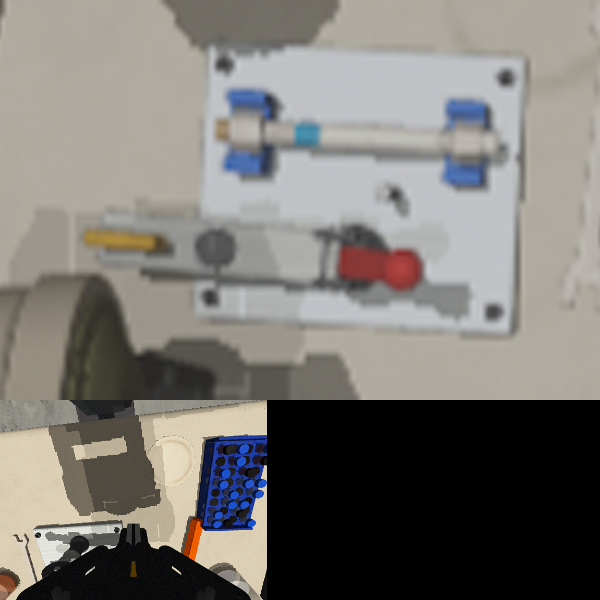

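The crop shows the tab still at its old place and the gripper on its −x side, clear of everything. Next is the sweep.

```bash
cat >> h.py <<'E'
def arc(phis,off=.0145,r=.092,z=.091,post=(.505,.0395)):
    return [(post[0]+r*np.cos(f)-off*np.sin(f),post[1]+r*np.sin(f)+off*np.cos(f),z,np.degrees(f)+90) for f in phis]
E
python3 - <<'E'
from h import *
rows(arc([1.62,1.5,1.42,1.34,1.26,1.18,1.10,1.02,.94,.86,.78,.78]))
E
```

```text
[1, -0.058, -0.008, 0.004, 0.0, 0.001, -0.074]
[1, -0.079, -0.002, 0.004, 0.0, 0.001, -0.016]
[1, -0.094, 0.0, 0.004, 0.0, 0.001, 0.022]
[1, -0.109, 0.001, 0.004, 0.0, 0.001, 0.06]
[1, -0.124, 0.001, 0.004, 0.0, 0.001, 0.098]
[1, -0.138, -0.0, 0.004, 0.0, 0.001, 0.136]
[1, -0.153, -0.003, 0.004, 0.0, 0.001, 0.175]
[1, -0.168, -0.006, 0.004, 0.001, 0.001, 0.213]
[1, -0.182, -0.011, 0.005, 0.001, 0.001, 0.251]
[1, -0.195, -0.017, 0.005, 0.001, 0.001, 0.289]
[1, -0.209, -0.024, 0.005, 0.001, 0.001, 0.327]
[1, -0.209, -0.024, 0.005, 0.001, 0.001, 0.327]
```

arm_command(
  commands=[1,-0.058,-0.008,0.001,0,0,-0.05,1,-0.079,-0.002,0.001,0,0,-0.016,1,-0.094,0,0.001,0,0,0.022,1,-0.109,0.001,0.001,0,0,0.06,1,-0.124,0.001,0.001,0,0,0.098,1,-0.138,0,0.001,0,0,0.136,1,-0.153,-0.003,0.001,0,0,0.175,1,-0.168,-0.006,0.001,0,0,0.213,1,-0.182,-0.011,0.001,0,0,0.251,1,-0.195,-0.017,0.001,0,0,0.289,1,-0.209,-0.024,0.001,0,0,0.327,1,-0.209,-0.024,0.001,0,0,0.327],
)

```text
time_s: 3.03
position: [0.5612, 0.1138, 0.0931]
tool_rot: [[-0.701, 0.713, 0.004], [0.713, 0.701, -0.0], [-0.003, 0.003, -1.0]]
ft_force: [0.5, -0.2, 0.3]
grip_width: -0.0001
gripper_force: 0.0
```

Run:
```python
from h import *
t=snap('top','t2')[0]; print('Y',blobs(t,(15,110,90),(30,255,255),6))
s=env.observe();print(s['position'],s['ft_force'],arc([.78]))
cv2.imwrite('pics/j2.png',cv2.resize(t[140:240,130:290],None,fx=5,fy=5,interpolation=cv2.INTER_CUBIC)[:,:,::-1])
rows(arc([.70,.62,.54,.46,.38,.30,.24,.18,.13,.13]))
```

```text
Y []
[0.56048291 0.1141229  0.09273019] [-0.39519468  0.03633363 -0.76992558] [(np.float64(0.5602064939187236), np.float64(0.11450995286761576), 0.091, np.float64(134.69070802020423))]
[1, -0.014, 0.002, 0.003, 0.001, 0.001, 0.039]
[1, -0.029, 0.002, 0.004, 0.001, 0.001, 0.077]
[1, -0.044, 0.002, 0.004, 0.001, 0.001, 0.115]
[1, -0.058, -0.0, 0.004, 0.001, 0.001, 0.154]
[1, -0.073, -0.003, 0.004, 0.001, 0.001, 0.192]
[1, -0.087, -0.007, 0.004, 0.001, 0.001, 0.23]
[1, -0.098, -0.011, 0.004, 0.001, 0.001, 0.259]
[1, -0.108, -0.016, 0.004, 0.001, 0.001, 0.287]
[1, -0.116, -0.02, 0.004, 0.002, 0.001, 0.311]
[1, -0.116, -0.02, 0.004, 0.002, 0.001, 0.311]
```

View pics/j2.png

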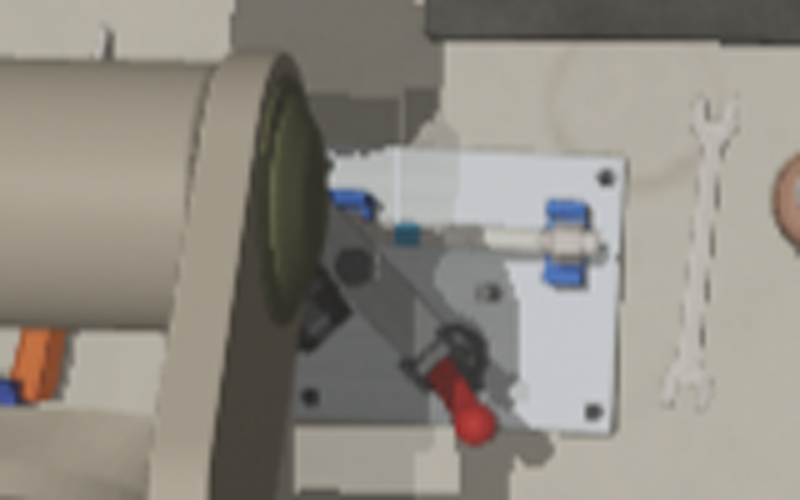

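The strap is now at about 45°, with the knob at crop (475,425), and it follows the finger. I'll continue.

arm_command(
  commands=[1,-0.014,0.002,0.002,0,0,0.039,1,-0.029,0.002,0.002,0,0,0.077,1,-0.044,0.002,0.002,0,0,0.115,1,-0.058,0,0.002,0,0,0.154,1,-0.073,-0.003,0.002,0,0,0.192,1,-0.087,-0.007,0.002,0,0,0.23,1,-0.098,-0.011,0.002,0,0,0.259,1,-0.108,-0.016,0.002,0,0,0.287,1,-0.116,-0.02,0.002,0,0,0.311,1,-0.116,-0.02,0.002,0,0,0.311],
)

```text
time_s: 3.92
position: [0.5936, 0.0657, 0.0911]
tool_rot: [[-0.129, 0.992, 0.002], [0.992, 0.129, -0.0], [-0.0, 0.002, -1.0]]
ft_force: [0.5, -1.0, 0.3]
grip_width: 0.0003
gripper_force: 0.0
```

Run:
```python
from h import *
rows(arc([.09,.05,.02,-.01,-.03,-.05,-.07]))
```

```text
[1, -0.007, 0.003, 0.0, 0.001, 0.0, 0.019]
[1, -0.015, 0.003, 0.0, 0.001, 0.0, 0.038]
[1, -0.02, 0.004, 0.0, 0.001, 0.0, 0.052]
[1, -0.026, 0.004, 0.0, 0.001, 0.0, 0.067]
[1, -0.03, 0.004, 0.0, 0.001, 0.0, 0.076]
[1, -0.033, 0.004, 0.0, 0.001, 0.0, 0.086]
[1, -0.037, 0.004, 0.0, 0.001, 0.0, 0.095]
```

arm_command(
  commands=[1,-0.007,0.003,0,0,0,0.019,1,-0.015,0.003,0,0,0,0.038,1,-0.02,0.004,0,0,0,0.052,1,-0.026,0.004,0,0,0,0.067,1,-0.026,0.004,0,0,0,0.067,1,-0.026,0.004,0,0,0,0.067],
)

```text
time_s: 4.42
position: [0.5969, 0.0536, 0.0905]
tool_rot: [[0.008, 1.0, 0.001], [1.0, -0.008, -0.0], [-0.0, 0.001, -1.0]]
ft_force: [-0.4, 0.5, 0.2]
grip_width: 0.0002
gripper_force: 0.0
```

arm_command(
  commands=[1,-0.003,0,0,0,0,0.008,1,-0.003,0,0,0,0,0.008,1,-0.003,0,0,0,0,0.008],
)

```text
time_s: 4.67
position: [0.5969, 0.0519, 0.09]
tool_rot: [[0.027, 1.0, 0.0], [1.0, -0.027, 0.0], [0.0, 0.0, -1.0]]
ft_force: [0.8, 1.2, 1.4]
grip_width: 0.0004
gripper_force: 0.4
```

arm_command(
  commands=[1,-0.003,0,0,0,0,0,1,-0.003,0,0,0,0,0,1,-0.003,0,0,0,0,0],
)

```text
time_s: 4.92
position: [0.5969, 0.0515, 0.09]
tool_rot: [[0.027, 1.0, 0.0], [1.0, -0.027, 0.002], [0.002, 0.0, -1.0]]
ft_force: [-0.0, 7.4, 2.3]
grip_width: 0.0001
gripper_force: 3.7
```

The force rose to 7.4 N with no further motion, so the strap is at its stop. I'll back off, rise and check.

arm_command(
  commands=[1,0.06,0,0,0,0,0,1,0.06,0,0,0,0,0,1,0.16,0,-0.2,0,0,0,1,0.16,0,-0.2,0,0,0,1,0.16,0,-0.2,0,0,0,1,0.2,0,-0.24,0,0,0,1,0.2,0,-0.24,0,0,0],
)

```text
time_s: 5.5
position: [0.6007, 0.1529, 0.2145]
tool_rot: [[0.025, 1.0, 0.008], [1.0, -0.025, 0.001], [0.001, 0.008, -1.0]]
ft_force: [0.3, -0.4, 0.8]
grip_width: -0.0002
gripper_force: 0.0
```

Run:
```python
from h import *
D={n:snap(n,n+'3') for n in('scene','top')}
for n in D: print(n,'Y',blobs(D[n][0],(15,110,90),(30,255,255),6),'R',blobs(D[n][0],(0,150,60),(6,255,255),20))
a=cv2.resize(D['top'][0][150:230,170:270],None,fx=6,fy=6,interpolation=cv2.INTER_CUBIC)
b=cv2.resize(D['scene'][0][130:225,185:315],None,fx=4.6,fy=4.6,interpolation=cv2.INTER_CUBIC)
b=cv2.resize(b,(600,438))
cv2.imwrite('pics/j3.png',np.hstack([cv2.resize(a,(400,320)),cv2.resize(b,(400,292))[:320] if 0 else np.pad(cv2.resize(b,(400,292)),((0,28),(0,0),(0,0)))])[:,:,::-1])
s=env.observe();print(s['position'],s['q'])
```

```text
scene Y [([252, 149, 13, 14, 122], [258.3, 154.7])] R [([203, 153, 17, 14, 64], [209.8, 158.8])]
top Y [([217, 162, 4, 15, 44], [218.5, 168.8])] R [([209, 214, 9, 19, 103], [213.3, 223.3])]
[0.59951385 0.15034251 0.20974683] [ 3.12889114e+00  3.03370244e+01  6.67353325e+01 -2.52889134e-02
  8.29047013e+01  4.65102866e+00]
```

View pics/j3.png

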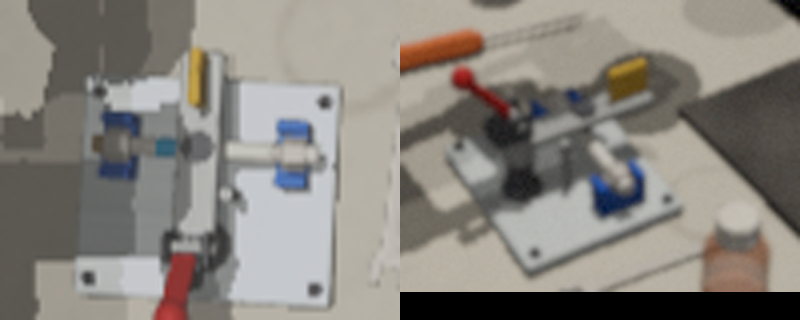

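The strap lies over the column along +x and the tab is beyond the column. The column sits in its saddles and the lever is still up. Now I'll locate the knob from the lower end of the red blob.

Run:
```python
from h import *
t=np.load('pics/top3.npz');s=np.load('pics/scene3.npz')
m=cv2.inRange(cv2.cvtColor(t['im'],cv2.COLOR_RGB2HSV),(0,150,60),(6,255,255));y,x=np.nonzero(m[200:240,200:230])
k=y+200>=225;print(y.max()+200,x[k].min()+200,x[k].max()+200)
p=((x[k].min()+x[k].max())/2+200,y.max()+200-4)
b,g=cross((t['o'],ray(t['K'],t['A'],p)),(s['o'],ray(s['K'],s['A'],(205.1,155.2))));print(p,b.round(4),g.round(4))
tab=onz(t['K'],t['o'],t['A'],(218.5,168.8),.085);print('tab',tab.round(4))
rows([(.47,.15,.21,90),(.466,.041,.21,90),(.466,.041,.168,90)])
```

```text
232 209 215
(np.float64(212.0), np.int64(228)) [0.4733 0.0424 0.1285] 0.0017
tab [0.5988 0.0372 0.085 ]
[1, -0.008, -0.259, -0.001, 0.0, 0.0, -0.013]
[1, -0.226, -0.261, -0.001, 0.0, 0.0, -0.013]
[1, -0.226, -0.261, 0.083, 0.0, 0.0, -0.013]
```

The knob is at about (0.473, 0.042, 0.130), consistent with an angle of about 0.05. I'll go above it and then follow its arc down.

arm_command(
  commands=[1,-0.008,-0.26,0,0,0,0,1,-0.008,-0.26,0,0,0,0,1,-0.008,-0.26,0,0,0,0,1,-0.008,-0.26,0,0,0,0,1,-0.226,-0.262,0,0,0,0,1,-0.226,-0.262,0,0,0,0,1,-0.226,-0.262,0,0,0,0,1,-0.226,-0.262,0,0,0,0,1,-0.226,-0.262,0.083,0,0,0,1,-0.226,-0.262,0.083,0,0,0,1,-0.226,-0.262,0.083,0,0,0],
)

```text
time_s: 6.52
position: [0.4643, 0.0409, 0.1669]
tool_rot: [[0.028, 1.0, -0.006], [1.0, -0.028, 0.001], [0.001, -0.006, -1.0]]
ft_force: [-0.0, -0.2, 0.5]
grip_width: 0.0005
gripper_force: 0.0
```

Run:
```python
from h import *
s=env.observe();print(s['position'],s['ft_force'])
rows([(.503-.06*np.sin(a),.041,.082+.06*np.cos(a)+.028,90) for a in np.arange(.55,1.62,.1)])
```

```text
[0.46430932 0.04090578 0.1668871 ] [-0.04356152 -0.19087372  0.52347579]
[1, 0.001, 0.015, 0.011, -0.003, -0.0, -0.014]
[1, 0.0, 0.005, 0.018, -0.003, -0.0, -0.014]
[1, 0.0, -0.004, 0.026, -0.003, -0.0, -0.014]
[1, -0.0, -0.013, 0.035, -0.003, -0.0, -0.014]
[1, -0.0, -0.02, 0.044, -0.003, -0.0, -0.014]
[1, -0.001, -0.026, 0.054, -0.003, -0.0, -0.014]
[1, -0.001, -0.032, 0.065, -0.003, -0.0, -0.014]
[1, -0.001, -0.036, 0.076, -0.003, -0.0, -0.014]
[1, -0.001, -0.039, 0.088, -0.003, -0.0, -0.014]
[1, -0.001, -0.041, 0.1, -0.003, -0.0, -0.014]
[1, -0.001, -0.042, 0.112, -0.003, -0.0, -0.014]
```

arm_command(
  commands=[1,0,0.01,0.011,0,0,0,1,0,0.005,0.018,0,0,0,1,0,-0.004,0.026,0,0,0,1,0,-0.013,0.035,0,0,0,1,0,-0.02,0.044,0,0,0,1,0,-0.02,0.044,0,0,0],
)

```text
time_s: 7.02
position: [0.4535, 0.0416, 0.1461]
tool_rot: [[0.027, 1.0, -0.003], [1.0, -0.027, -0.0], [-0.0, -0.003, -1.0]]
ft_force: [-3.4, -0.4, 3.2]
grip_width: 0.0
gripper_force: 1.6
```

arm_command(
  commands=[1,0,-0.006,0.01,0,0,0,1,0,-0.012,0.021,0,0,0,1,0,-0.016,0.032,0,0,0,1,0,-0.019,0.044,0,0,0,1,0,-0.021,0.054,0,0,0,1,0,-0.021,0.054,0,0,0],
)

```text
time_s: 7.52
position: [0.4446, 0.0417, 0.1186]
tool_rot: [[0.028, 1.0, -0.001], [1.0, -0.028, 0.0], [0.0, -0.001, -1.0]]
ft_force: [0.6, 0.0, -0.4]
grip_width: 0.0001
gripper_force: 0.0
```

Run:
```python
from h import *
D={n:snap(n,n+'4') for n in('scene','top')}
for n in D: print(n,'R',blobs(D[n][0],(0,150,60),(6,255,255),6))
a=D['top'][0][160:250,170:270]; b=D['scene'][0][130:220,185:285]
cv2.imwrite('pics/j4.png',np.hstack([cv2.resize(q,(400,360),interpolation=cv2.INTER_CUBIC) for q in(a,b)])[:,:,::-1])
```

```text
scene R [([195, 167, 24, 10, 49], [207.0, 171.6]), ([346, 313, 4, 4, 15], [347.6, 314.4])]
top R [([392, 198, 4, 4, 13], [393.4, 199.6])]
```

View pics/j4.png

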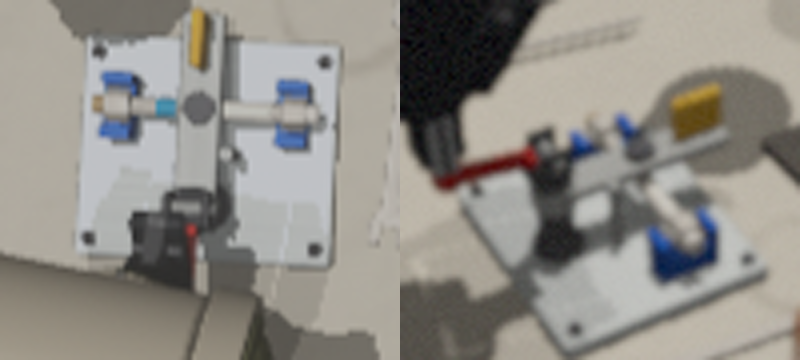

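The lever is almost level with its knob under the fingertip (crop 440,182), and the strap is still over. I'll press on to the stop in small steps.

arm_command(
  commands=[1,0,0,0.006,0,0,0,1,0,0,0.012,0,0,0,1,0,0,0.018,0,0,0,1,0,0,0.018,0,0,0],
)

```text
time_s: 7.95
position: [0.4449, 0.0415, 0.1098]
tool_rot: [[0.028, 1.0, -0.001], [1.0, -0.028, 0.0], [0.0, -0.001, -1.0]]
ft_force: [-0.2, 0.7, 0.6]
grip_width: 0.0005
gripper_force: 0.2
```

arm_command(
  commands=[1,0,0,0.003,0,0,0,1,0,0,0.005,0,0,0,1,0,0,0.005,0,0,0],
)

```text
time_s: 8.2
position: [0.4451, 0.0415, 0.1078]
tool_rot: [[0.028, 1.0, -0.0], [1.0, -0.028, 0.0], [0.0, -0.0, -1.0]]
ft_force: [-2.3, 0.3, 3.6]
grip_width: 0.0003
gripper_force: 1.7
```

arm_command(
  commands=[1,0,0,0.003,0,0,0,1,0,0,0.005,0,0,0,1,0,0,0.005,0,0,0],
)

```text
time_s: 8.45
position: [0.4451, 0.0415, 0.1065]
tool_rot: [[0.028, 1.0, 0.001], [1.0, -0.028, -0.0], [-0.0, 0.001, -1.0]]
ft_force: [-7.1, 0.5, 19.4]
grip_width: 0.0001
gripper_force: 10.1
```

arm_command(
  commands=[1,0,0,0.003,0,0,0,1,0,0,0.005,0,0,0,1,0,0,0.005,0,0,0],
)

```text
time_s: 8.7
position: [0.4452, 0.0415, 0.1053]
tool_rot: [[0.028, 1.0, 0.002], [1.0, -0.028, -0.001], [-0.001, 0.002, -1.0]]
ft_force: [-12.2, 0.6, 37.6]
grip_width: -0.0001
gripper_force: 19.2
```

The force rises steeply to 37 N, so the lever is on its stop. I'll lift off straight up and check.

arm_command(
  commands=[1,0,0,-0.04,0,0,0,1,0,0,-0.1,0,0,0,1,0,0,-0.2,0,0,0,1,0,-0.1,-0.24,0,0,0,1,0,-0.16,-0.24,0,0,0,1,0.3,-0.16,-0.24,0,0,0,1,0.3,-0.16,-0.24,0,0,0,1,0.3,-0.16,-0.24,0,0,0,1,0.3,-0.16,-0.24,0,0,0,1,0.3,-0.16,-0.24,0,0,0],
)

```text
time_s: 9.53
position: [0.3692, 0.1971, 0.2229]
tool_rot: [[0.024, 1.0, 0.001], [1.0, -0.024, 0.001], [0.001, 0.001, -1.0]]
ft_force: [0.3, -1.0, 0.6]
grip_width: 0.0001
gripper_force: 0.0
```

Run:
```python
from h import *
D={n:snap(n,n+'5') for n in('scene','top')}
a=D['top'][0][160:250,170:270]; b=D['scene'][0][130:220,185:285]
cv2.imwrite('pics/j5.png',np.hstack([cv2.resize(q,(400,360),interpolation=cv2.INTER_CUBIC) for q in(a,b)])[:,:,::-1])
for n in D: print(n,'Y',blobs(D[n][0],(15,110,90),(30,255,255),6),'R',blobs(D[n][0],(0,150,60),(6,255,255),16))
```

```text
scene Y [([253, 152, 12, 13, 102], [258.4, 157.3])] R [([194, 168, 25, 13, 89], [205.2, 174.1])]
top Y [([218, 162, 3, 15, 41], [219.0, 169.0])] R [([212, 217, 7, 26, 124], [215.2, 230.0])]
```

View pics/j5.png

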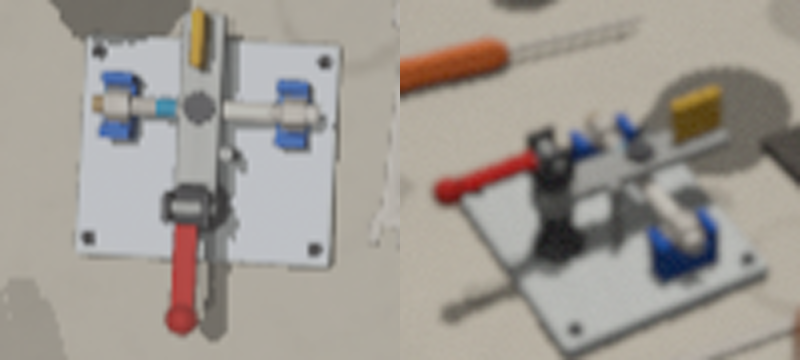

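The strap is over the column and lowered, the lever is level (knob at crop 180,320), the column is in place and the arm is clear. I'll hand the job in.

```bash
python3 -c "
from rig import env
print(env.close_job())"
```

```text
the job is handed in; nothing more can be done
None
```

The strap was pushed over the column to its stop, then the lever was pressed down to its stop. In the last images the column was in place, and the job is handed in; I did not re-check the wrench and bottle closely afterwards.

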